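# Lock the varnish cup turntable and stack the cups on it

### The job

Put the varnish cups away: turn the turntable (the black post on it is there to turn it by) until the hole in its brass lug lines up with the hole in the yellow ear of the base, and push the red-handled lock pin fully home through both holes. Only once it is locked, nest every blue cup that is on the bench upright into one stack in the turntable's steel ring, each seated fully in the one below, and then put the dust cap on top of the stack. The pin stays in, and the other things on the bench are left alone.

Things in the scene. Friction and masses are not known exactly. Their poses are not given: they have to be found in the camera images.
- disc (a joint): the turntable's angle, rad: 0 with the brass lug's hole exactly over the yellow ear's, positive counter-clockwise from above, stops at -2 and +2. It starts at 0.6 to 1.4, turns freely (friction 0.05 N m) and stays where it is left. The 12.5 mm holes overlap enough for the 10 mm pin within about 0.02 rad
- post (a point): the turning post, a black upright round post 20 mm in diameter and 45 mm tall standing on the turntable (light wooden disc, 170 mm in diameter, its top 34 mm above the bench); this point is on the post's axis half-way up (56 mm above the bench), 73 mm from the turntable's axis, on the far side from the lug
- ear_hole (a point): mouth of the hole in the fixed base's yellow ear: centre of the hole at the ear's top face, 20 mm above the bench, 108 mm from the turntable's axis; the hole is 12.5 mm wide and goes through the 20 mm thick ear down to the bench
- lug_hole (a point): mouth of the hole in the turntable's brass lug: centre of the hole at the lug's top face, 34 mm above the bench, 108 mm from the turntable's axis; 12.5 mm wide, through the 10 mm thick lug, which passes 4 mm above the ear
- ring_top (a point): centre of the mouth of the steel ring in the middle of the turntable, on its axis, 64 mm above the bench; the ring is 30 mm tall, 62 mm outside, 53 mm inside, and takes the foot of a cup. It turns with the turntable
- pin_head (a point): centre of the lock pin's grip, an upright red cylinder 20 mm in diameter, 42 mm tall, its underside 21 mm below this point; under it a steel shank 10 mm in diameter, 30 mm long, with tapered tip. It starts standing in a dark wooden block 60 mm square, 34 mm tall, the grip resting on the block. Fully home, the grip rests on the lug and the tip is 4 mm above the bench
- pin_tip (a point): the lower end of the lock pin's shank, on its axis, 51 mm below the centre of the grip; z points up along the pin
- cap_knob (a point): centre of the dust cap's knob, a dark cylinder 22 mm in diameter, 38 mm tall, on a light wooden disc 62 mm in diameter, 5 mm thick, over a plug 50 mm in diameter, 8 mm deep, on which it stands at the start. This point is 19 mm above the disc's top, 32 mm above the plug's underside; on a cup (plug in its mouth, disc on its rim) it is 24 mm above the rim
- cup1_mid (a point): a blue stacking cup (may be absent), upright, 60 mm tall: a foot 24 mm tall, tapering from 51 to 44 mm, under a band 36 mm tall, 58 mm outside, 53 mm inside. This point is on its axis, 30 mm above its underside; z points up. A nested cup's shoulder rests on the ring or on the rim below: this point is then 6 mm above the ring's mouth for the first cup, 36 mm more for each further one
- cup2_mid (a point): another blue stacking cup, just like cup1 (may be absent); this point is on its axis half-way up, 30 mm above its underside
- cup3_mid (a point): another blue stacking cup, just like cup1 (may be absent); this point is on its axis half-way up, 30 mm above its underside
- cup4_mid (a point): another blue stacking cup, just like cup1 (may be absent); this point is on its axis half-way up, 30 mm above its underside
- cup5_mid (a point): another blue stacking cup, just like cup1 (may be absent); this point is on its axis half-way up, 30 mm above its underside
- cork_block: cork sanding block, 60 x 40 x 30 mm, a bystander; origin at the centre of its underside
- amber_bottle: amber glass bottle, 44 mm in diameter, 85 mm tall, a bystander
- brush_jar: glass jar with a blue lid, 70 mm in diameter, 90 mm tall, a bystander
- varnish_brush: brush, 200 mm long, lying, a bystander
- chisel: slim hand tool, 200 mm long, lying, a bystander
- maple_wedge: strip of maple, 120 x 30 x 20 mm, a bystander
Not all that is in view belongs to the job. What is shaped like the part that bears cup5_mid but green, pink or purple is not meant.

How it is judged:
On the way, in this order (a step that is already met when the one before it is completed fails the run):
1. the turntable is turned until the two holes line up (value of joint disc between -0.04 and 0.04 rad), for 0.2 s.
2. the lock pin is fully home through lug and ear (all of step 1 and horizontal distance between pin_tip and ear_hole below 0.005 m and height (world z) of pin_tip below 0.01 m and angle between pin_tip's own z axis and vertical below 0.12 rad), for 0.2 s.
3. every cup present is nested upright in the stack in the ring (horizontal distance between each of cup1_mid, cup2_mid, cup3_mid, cup4_mid, cup5_mid and ring_top below 0.009 m and angle between each of cup1_mid, cup2_mid, cup3_mid, cup4_mid, cup5_mid's own z axis and vertical below 0.1 rad and (z of cup1_mid in the frame of ring_top between 0.002 and 0.01 m or z of cup1_mid in the frame of ring_top between 0.038 and 0.046 m or z of cup1_mid in the frame of ring_top between 0.074 and 0.082 m or z of cup1_mid in the frame of ring_top between 0.11 and 0.118 m or z of cup1_mid in the frame of ring_top between 0.146 and 0.154 m) and (z of cup2_mid in the frame of ring_top between 0.002 and 0.01 m or z of cup2_mid in the frame of ring_top between 0.038 and 0.046 m or z of cup2_mid in the frame of ring_top between 0.074 and 0.082 m or z of cup2_mid in the frame of ring_top between 0.11 and 0.118 m or z of cup2_mid in the frame of ring_top between 0.146 and 0.154 m) and (z of cup3_mid in the frame of ring_top between 0.002 and 0.01 m or z of cup3_mid in the frame of ring_top between 0.038 and 0.046 m or z of cup3_mid in the frame of ring_top between 0.074 and 0.082 m or z of cup3_mid in the frame of ring_top between 0.11 and 0.118 m or z of cup3_mid in the frame of ring_top between 0.146 and 0.154 m) and (z of cup4_mid in the frame of ring_top between 0.002 and 0.01 m or z of cup4_mid in the frame of ring_top between 0.038 and 0.046 m or z of cup4_mid in the frame of ring_top between 0.074 and 0.082 m or z of cup4_mid in the frame of ring_top between 0.11 and 0.118 m or z of cup4_mid in the frame of ring_top between 0.146 and 0.154 m) and (z of cup5_mid in the frame of ring_top between 0.002 and 0.01 m or z of cup5_mid in the frame of ring_top between 0.038 and 0.046 m or z of cup5_mid in the frame of ring_top between 0.074 and 0.082 m or z of cup5_mid in the frame of ring_top between 0.11 and 0.118 m or z of cup5_mid in the frame of ring_top between 0.146 and 0.154 m)), for 0.2 s.
4. the dust cap sits on top of the stack (horizontal distance between cap_knob and ring_top below 0.011 m and angle between cap_knob's own z axis and vertical below 0.1 rad and (z of cap_knob in the frame of ring_top between 0.055 and 0.065 m or z of cap_knob in the frame of ring_top between 0.091 and 0.101 m or z of cap_knob in the frame of ring_top between 0.127 and 0.137 m or z of cap_knob in the frame of ring_top between 0.163 and 0.173 m or z of cap_knob in the frame of ring_top between 0.199 and 0.209 m) and z of cap_knob in the frame of cup1_mid above 0.04 m and z of cap_knob in the frame of cup2_mid above 0.04 m and z of cap_knob in the frame of cup3_mid above 0.04 m and z of cap_knob in the frame of cup4_mid above 0.04 m and z of cap_knob in the frame of cup5_mid above 0.04 m), for 0.2 s.
At the end, for the whole second after the job is handed in: Holes lined up within 0.04 rad; pin upright, tip within 5 mm of the ear hole axis and under 10 mm above the bench; every cup upright (0.1 rad), within 9 mm of the ring axis and 4 mm of a nested height; cap level on top, within 11 mm of the axis and 5 mm of seated height; all at rest (all of step 2 and all of step 3 and all of step 4 and linear speed of each of cup1, cup2, cup3, cup4, cup5, cap, pin below 0.02 m/s); the robot touches nothing.
It fails at once if a cup is put in the turntable's ring before the pin is home (not (value of joint disc between -0.04 and 0.04 rad and horizontal distance between pin_tip and ear_hole below 0.005 m and height (world z) of pin_tip below 0.01 m and angle between pin_tip's own z axis and vertical below 0.12 rad) and ((horizontal distance between cup1_mid and ring_top below 0.015 m and z of cup1_mid in the frame of ring_top below 0.01 m) or (horizontal distance between cup2_mid and ring_top below 0.015 m and z of cup2_mid in the frame of ring_top below 0.01 m) or (horizontal distance between cup3_mid and ring_top below 0.015 m and z of cup3_mid in the frame of ring_top below 0.01 m) or (horizontal distance between cup4_mid and ring_top below 0.015 m and z of cup4_mid in the frame of ring_top below 0.01 m) or (horizontal distance between cup5_mid and ring_top below 0.015 m and z of cup5_mid in the frame of ring_top below 0.01 m))).
It fails at once if a bystander is moved by more than 50 mm (distance of any of cork_block, amber_bottle, brush_jar, varnish_brush, chisel, maple_wedge from where it was at the start of the episode above 0.05 m).
Of cup1, cup2, cup3, cup4, cup5 only 3 to 5 are there at a start; the rules pass over those that are not, and their reading is None.
At some moment in a run one of cup1, cup2, cup3, cup4, cup5 may be knocked a few centimetres aside while the robot is not near it.
It also fails if it takes over 210 s, if anything falls off the work surface, if the arm or the gripper's body presses on something with over 40 N, if the wrist force passes 120 N, or if a joint passes its speed limit or range.

### The arm

A 6-joint arm with a two-finger parallel gripper is mounted at the origin on the work surface. World frame = base frame: x ahead of the robot, y to its left, z up, the work surface at z = 0. Lengths are in m, angles in rad, forces in N, time in s.
With the tool pointing down it reaches from about 0.35 to 0.975 m from the base axis. Payload 17.4 kg.
Tool frame: the origin (TCP) lies at the very end of the fingers, on their centre line; the grasp point (between the pads) lies 19 mm behind it; z points along the fingers, y is the line along which they close (so a half turn about z gives the same grasp; the last joint's range is limited). The gripper opens to 85 mm and grips with 20 to 120 N. Pads are 22 mm wide; open, the fingers measure 114 mm over their backs; the gripper's body (76 mm by 85 mm) begins 54 mm behind the grasp point. The pads swing forward as they close: fully open they stand 13 mm farther back than shut.
Start: joints at [-1.23, 0.116, 1.442, -0, 1.584, -0.038], TCP at [0.25, -0.627, 0.21] pointing down, gripper open.
Joint ranges: [-2.83, 2.83], [-0.83, 2.19], [0.07, 2.5], [-1.14, 4.28], [0.01, 3], [-2.97, 2.97]. Speed limits (rad/s): [1.89, 1.89, 2.22, 3.14, 3.14, 3.14].

### API

Orientations are given as a rotation vector (axis times angle).
In Python, from rig import read_state, grab_frame, finish_job gives the robot as it stands.
- The arm moves only by the shell command python3 -m crank 'ROWS'. ROWS is JSON, a list that holds one entry, the list of rows, each a list of 7 numbers: the shift along the world's x, y, z in m, then the turn, a rotation vector about the world's x, y, z in degrees, then the finger opening in m, from 0 to 0.0854. A call has 1 to 20 rows; each row shifts and turns the commanded pose from where the row before left it; what a row does not reach is not made up. A row lasts 1/12 s, in which the tool goes at most 41.7 mm and 7.16 degrees, less where a joint would pass 70% of its speed; a pose out of reach is approached as far as the arm can. A call is refused whole if a number of a shift passes 0.0417 or a number of a turn 7.16, either way. A call with a gripper value outside its range is refused whole. The fingers move at their own pace and stop on an object; the grip force is fixed at half the most. Time passes only in rows, so rows that do not move let the fingers close. It gives the time, the measured TCP pose, the force, the opening and the grip force at its end, in the units of the state.
- read_state(): the state, without advancing time (a new reading comes with each control period).
- grab_frame(name): name is "side" or "top"; returns a dict with "pixels" (384x512x3 uint8, red, green, blue), "range_z" (384x512 float32, m along the optical axis (not along the pixel's ray), 0 where there is no reading), "fx", "fy", "cx", "cy" (pixels), "R" (3x3) and "t" (3): a world point X has camera coordinates R X + t. Camera axes: x right, y down, z forward; pixel columns grow to the right and rows downward; lengths in m; the calibration is good to about 2 mm. A picture is of the moment at which its call begins.
- finish_job(): hands the job in; it is judged then, once.
The state is a dict: "t": time; "q": joint angles; "joint_vel": joint speeds; "joint_torque": joint torques, N m; "position": TCP position; "ee_rot": TCP orientation; "wrist_force": force on the tool from outside, world axes, zero at the start; "wrist_torque": the same for the moment, N m; "opening": opening from 0.0 (shut) to 1.0 (fully open); "grasp_force": force on a finger pad.
Only numpy, scipy, OpenCV 4.12 (cv2) and the standard library are available. Lean on these libraries where they do the work, as an engineer would, in place of code of your own. Each camera call takes 0.05 s, during which the arm holds its last target. There are 200 camera calls.

## Working session

There is one attempt and no reset: what is moved stays moved. The work goes in short steps, Python scripts to look and compute and a shell command to move; the robot and the scene stay as the last step left them, time stands still between calls to the robot, and variables do not carry over. Pictures are saved under pics/ and viewed, at most 14 in all, crops included, and the job is handed in when it is done.

```bash
mkdir -p pics; ls; python3 - <<'E'
from rig import *
import cv2, numpy as np
s=read_state();print({k:np.round(v,3).tolist() for k,v in s.items()})
for n in("side","top"):
    f=grab_frame(n);cv2.imwrite(f"pics/{n}0.png",f["pixels"][:,:,::-1]);print(n,f["fx"],f["cx"],f["cy"],np.round(f["R"],3).tolist(),np.round(f["t"],3).tolist(), np.round(-np.array(f["R"]).T@f["t"],3))
E
```

```text
pics
{'t': 0.0, 'q': [-1.23, 0.116, 1.442, 0.0, 1.584, -0.038], 'joint_vel': [0.001, -0.002, -0.001, -0.0, -0.001, -0.0], 'joint_torque': [0.0, -73.199, -63.249, 0.0, 0.006, 0.0], 'position': [0.25, -0.627, 0.209], 'ee_rot': [-3.084, -0.591, 0.0], 'wrist_force': [0.194, -0.082, -0.189], 'wrist_torque': [0.002, -0.012, 0.019], 'grasp_force': 0.0, 'opening': 0.999}
side 348.3742453651784 256.88202599122354 195.02989904601313 [[-0.688, -0.725, -0.026], [-0.399, 0.408, -0.821], [0.605, -0.555, -0.571]] [0.423, 0.308, 0.908] [-0.135  0.685  0.782]
top 426.87223585808465 257.9642118583185 189.19647283680948 [[-0.02, -1.0, 0.002], [-0.995, 0.02, -0.103], [0.103, -0.004, -0.995]] [-0.018, 0.617, 1.464] [ 0.463 -0.025  1.52 ]
```

View pics/top0.png

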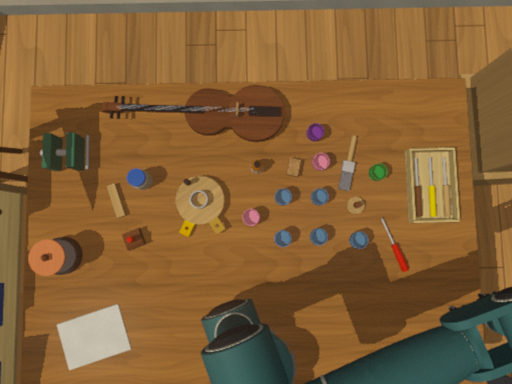

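View pics/side0.png

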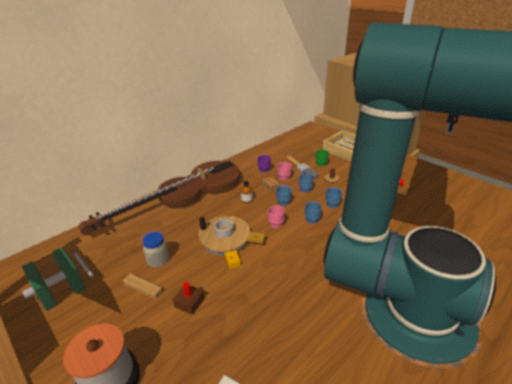

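The top view shows the turntable at (200,199) with its post at (187,181), the yellow ear at (187,228) and the brass lug at (218,226). The pin is at (130,239) and the cap at (355,205). Blue cups are at (284,197), (320,197), (284,238), (319,236) and (359,240). The blue jar lid at (138,178) and the green, pink and purple cups are not meant. I'll confirm this in an enlarged crop and measure.

```bash
cat > h.py <<'E'
from rig import *
import cv2, numpy as np
def ray(f,u,v,z):
    R=np.array(f["R"]);c=-R.T@np.array(f["t"])
    d=R.T@np.array([(u-f["cx"])/f["fx"],(v-f["cy"])/f["fy"],1.0])
    return (c+d*(z-c[2])/d[2])
def cloud(f):
    R=np.array(f["R"]);Z=f["range_z"]
    v,u=np.mgrid[:384,:512]
    P=np.stack([(u-f["cx"])/f["fx"]*Z,(v-f["cy"])/f["fy"]*Z,Z],-1)
    return (P-np.array(f["t"]))@R
HSV={"blue":((98,90,40),(118,255,255)),"red":((0,170,90),(6,255,255)),"yellow":((22,190,120),(32,255,255)),"black":((0,0,0),(180,255,45))}
def blobs(f,col,amin=12):
    h=cv2.cvtColor(f["pixels"],cv2.COLOR_RGB2HSV)
    m=cv2.inRange(h,*HSV[col])
    n,l,s,c=cv2.connectedComponentsWithStats(m)
    return [(c[i],s[i],l==i) for i in range(1,n) if s[i][4]>=amin]
def pr(f,X):
    p=np.array(f["R"])@X+f["t"];return f["fx"]*p[0]/p[2]+f["cx"],f["fy"]*p[1]/p[2]+f["cy"]
E
python3 - <<'E'
from h import *
f=grab_frame("top");P=cloud(f)
cv2.imwrite("pics/crop1.png",cv2.resize(f["pixels"][120:260,110:410,::-1],(800,373),interpolation=cv2.INTER_CUBIC))
for col in HSV:
    for c,s,m in blobs(f,col):
        if 110<c[0]<410 and 140<c[1]<260:
            p=P[m];print(col,np.round(c,1),s.tolist(),"med",np.round(np.median(p,0),3),"zmax",np.round(np.percentile(p[:,2],95),3))
E
```

```text
blue [135.7 177. ] [127, 169, 18, 17, 241] med [0.66  0.381 0.089] zmax 0.094
blue [285.7 196.5] [282, 191, 8, 12, 49] med [ 0.588 -0.128  0.027] zmax 0.032
blue [320.8 195.4] [317, 190, 9, 12, 45] med [ 0.589 -0.251  0.027] zmax 0.032
blue [320.3 234.9] [317, 229, 9, 13, 74] med [ 0.452 -0.243  0.027] zmax 0.043
blue [284.8 236.6] [281, 231, 9, 12, 61] med [ 0.448 -0.121  0.026] zmax 0.033
blue [359.8 238.4] [356, 233, 9, 12, 79] med [ 0.439 -0.382  0.026] zmax 0.032
red [129.  238.9] [126, 237, 7, 5, 31] med [0.452 0.406 0.075] zmax 0.081
red [399.7 257.6] [392, 244, 16, 28, 183] med [ 0.368 -0.518  0.023] zmax 0.029
yellow [186.4 228. ] [179, 220, 16, 17, 145] med [0.486 0.223 0.019] zmax 0.027
```

View pics/crop1.png

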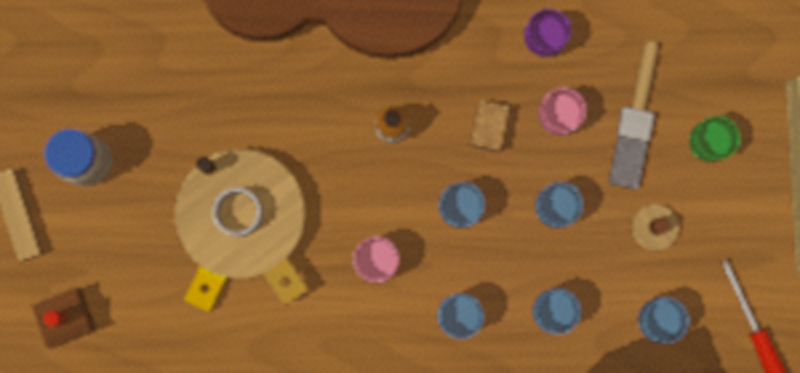

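The crop confirms five upright blue cups at crop (462,204), (560,204), (461,315), (557,310) and (664,320). The pink, purple and green ones are decoys. Next I'll take precise fits from the depth.

```bash
cat >> h.py <<'E'
from scipy.optimize import least_squares
def circ(p,r):
    s=least_squares(lambda c:np.hypot(p[:,0]-c[0],p[:,1]-c[1])-r,p[:,:2].mean(0),loss="soft_l1",f_scale=.002);return s.x
def near(P,x,y,rad,z0,z1):
    q=P.reshape(-1,3);return q[(np.hypot(q[:,0]-x,q[:,1]-y)<rad)&(q[:,2]>z0)&(q[:,2]<z1)]
E
python3 - <<'E'
from h import *
F={n:grab_frame(n) for n in("top","side")}
items={"ring":(.585,.185,.045,.056,.07,.02875),"post":(.65,.22,.03,.06,.09,None),"pin":(.452,.406,.03,.06,.09,None),"cap":(.555,-.37,.045,.03,.06,None),
"A":(.588,-.128,.045,.05,.07,.0277),"B":(.589,-.251,.045,.05,.07,.0277),"C":(.452,-.243,.045,.05,.07,.0277),"D":(.448,-.121,.045,.05,.07,.0277),"E":(.439,-.382,.045,.05,.07,.0277)}
for k,(x,y,r,a,b,R) in items.items():
  for n,f in F.items():
    p=near(cloud(f),x,y,r,a,b)
    if len(p)<5: print(k,n,len(p));continue
    c=circ(p,R) if R else p.mean(0)
    print(k,n,len(p),np.round(c,4),"z95",np.round(np.percentile(p[:,2],[50,95]),3),"ext",np.round(np.ptp(p,0),3))
f=F["top"]
g=f["pixels"].astype(int).sum(2)
for nm,u,v,z in(("ear",186.5,228,.02),("lug",217,225.8,.034)):
    w=g[int(v)-4:int(v)+5,int(u)-4:int(u)+5];print(nm);print(w)
    print(np.round(ray(f,u,v,z),4))
E
```

```text
ring top 75 [0.5827 0.1756] z95 [0.063 0.067] ext [0.059 0.062 0.013]
ring side 86 [0.5835 0.1792] z95 [0.06  0.063] ext [0.063 0.059 0.009]
post top 32 [0.6432 0.2146 0.0764] z95 [0.077 0.082] ext [0.018 0.018 0.021]
post side 39 [0.6431 0.2196 0.072 ] z95 [0.074 0.077] ext [0.02  0.019 0.018]
pin top 36 [0.4512 0.4068 0.0729] z95 [0.074 0.078] ext [0.017 0.019 0.018]
pin side 59 [0.4505 0.4116 0.0708] z95 [0.073 0.076] ext [0.021 0.018 0.017]
cap top 39 [ 0.5546 -0.3712  0.0478] z95 [0.048 0.054] ext [0.018 0.022 0.024]
cap side 31 [ 0.5547 -0.3659  0.0414] z95 [0.043 0.049] ext [0.02  0.024 0.021]
A top 45 [ 0.5864 -0.1134] z95 [0.058 0.065] ext [0.055 0.055 0.016]
A side 58 [ 0.5885 -0.1116] z95 [0.054 0.059] ext [0.059 0.057 0.009]
B top 49 [ 0.5841 -0.2397] z95 [0.059 0.064] ext [0.053 0.056 0.016]
B side 51 [ 0.5857 -0.2367] z95 [0.055 0.059] ext [0.057 0.059 0.009]
C top 49 [ 0.4466 -0.2318] z95 [0.059 0.064] ext [0.054 0.055 0.015]
C side 61 [ 0.4492 -0.23  ] z95 [0.054 0.058] ext [0.057 0.06  0.008]
D top 39 [ 0.4436 -0.1086] z95 [0.059 0.063] ext [0.054 0.055 0.018]
D side
[... 199 characters left out ...]
356 355 356 361 363 364]
 [335 360 355 325 301 311 348 365 364]
 [349 359 332 255 214 245 304 359 366]
 [355 358 322 239 206 221 289 348 362]
 [356 357 339 291 260 260 327 360 358]
 [358 358 358 347 333 344 360 361 346]
 [358 359 356 355 356 360 361 357 316]
 [356 354 354 356 355 359 361 352 285]]
[0.4862 0.222  0.02  ]
lug
[[356 360 362 368 369 365 357 305 223]
 [366 353 359 366 359 362 360 334 279]
 [353 365 352 340 340 350 361 362 337]
 [359 353 323 286 266 308 353 363 350]
 [360 340 299 282 255 273 337 360 367]
 [359 342 309 291 261 282 346 363 362]
 [362 358 332 324 311 334 360 367 358]
 [357 360 359 353 358 362 360 365 365]
 [344 359 368 355 359 362 357 367 370]]
[0.4914 0.114  0.034 ]
```

```bash
python3 -m crank '[[[0.014,0.03,0,0,0,5.6,0.05],[0.014,0.03,0,0,0,5.6,0.05],[0.014,0.03,0,0,0,0,0.05],[0.014,0.03,0,0,0,0,0.05],[0.014,0.03,0,0,0,0,0.05],[0.014,0.03,0,0,0,0,0.05],[0.014,0.03,0,0,0,0,0.05],[0.014,0.03,0,0,0,0,0.05],[0.014,0.03,0,0,0,0,0.05],[0.014,0.03,0,0,0,0,0.05],[0.014,0.03,0,0,0,0,0.05],[0.014,0.03,0,0,0,0,0.05],[0.014,0.03,0,0,0,0,0.05],[0.014,0.03,0,0,0,0,0.05]]]'
python3 -m crank '[[[0.014,0.03,0,0,0,0,0.05],[0.014,0.03,0,0,0,0,0.05],[0.014,0.03,0,0,0,0,0.05],[0.014,0.03,0,0,0,0,0.05],[0.014,0.03,0,0,0,0,0.05],[0.014,0.03,0,0,0,0,0.05],[0.014,0.03,0,0,0,0,0.05],[0.014,0.03,0,0,0,0,0.05],[0.014,0.03,0,0,0,0,0.05],[0.014,0.03,0,0,0,0,0.05],[0.014,0.03,0,0,0,0,0.05],[0.014,0.03,0,0,0,0,0.05],[0.014,0.03,0,0,0,0,0.05],[0.014,0.03,0,0,0,0,0.05],[0,0,0,0,0,0,0.05],[0,0,0,0,0,0,0.05]]]'
```

```text
t: 1.42
position: [0.4459, -0.2056, 0.2099]
ee_rot: [3.013, 0.889, 0.001]
wrist_force: [-0.3, -0.9, -1.0]
opening: 0.587
grasp_force: 0.0
t: 2.75
position: [0.6417, 0.2141, 0.2088]
ee_rot: [3.012, 0.892, -0.002]
wrist_force: [-0.8, 0.0, -0.3]
opening: 0.585
grasp_force: 0.0
```

```bash
python3 -m crank '[[[0.001,0.003,-0.027,0,0,0,0.05],[0,0,-0.027,0,0,0,0.05],[0,0,-0.027,0,0,0,0.05],[0,0,-0.027,0,0,0,0.05],[0,0,-0.027,0,0,0,0.05],[0,0,-0.015,0,0,0,0.05],[0,0,-0.012,0,0,0,0.05],[0,0,0,0,0,0,0.05],[0,0,0,0,0,0,0.01],[0,0,0,0,0,0,0.01],[0,0,0,0,0,0,0.01],[0,0,0,0,0,0,0.01],[0,0,0,0,0,0,0.01],[0,0,0,0,0,0,0.01]]]'
python3 - <<'E'
from h import *
f=grab_frame("side");cv2.imwrite("pics/s1.png",cv2.resize(f["pixels"][160:320,100:320,::-1],(770,560),interpolation=cv2.INTER_CUBIC))
E
```

```text
t: 3.92
position: [0.6435, 0.216, 0.0499]
ee_rot: [3.013, 0.89, 0.004]
wrist_force: [-1.6, -0.6, 5.7]
opening: 0.191
grasp_force: 58.5
```

View pics/s1.png

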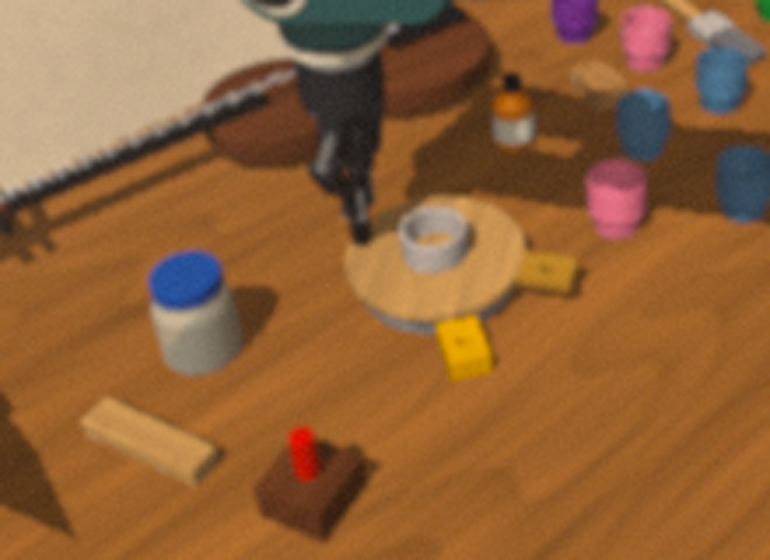

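The post is gripped, seen near (355,230) in the crop. Now I'll swing it about -59° around the axis.

```bash
python3 -m crank '[[[0.0037,-0.0064,0,0,0,-5.9,0.01],[0.0030,-0.0068,0,0,0,-5.9,0.01],[0.0023,-0.0071,0,0,0,-5.9,0.01],[0.0015,-0.0073,0,0,0,-5.9,0.01],[0.0008,-0.0074,0,0,0,-5.9,0.01],[0,-0.0074,0,0,0,-5.9,0.01],[-0.0008,-0.0074,0,0,0,-5.9,0.01],[-0.0015,-0.0073,0,0,0,-5.9,0.01],[-0.0022,-0.0071,0,0,0,-5.9,0.01],[-0.0030,-0.0068,0,0,0,-5.9,0.01],[0,0,0,0,0,0,0.01],[0,0,0,0,0,0,0.01],[0,0,0,0,0,0,0.01]]]'
python3 - <<'E'
from h import *
f=grab_frame("side");cv2.imwrite("pics/s2.png",cv2.resize(f["pixels"][210:270,190:270,::-1],(800,600),interpolation=cv2.INTER_CUBIC))
f=grab_frame("top");cv2.imwrite("pics/t2.png",cv2.resize(f["pixels"][170:245,150:250,::-1],(800,600),interpolation=cv2.INTER_CUBIC))
E
```

```text
t: 5.05
position: [0.6475, 0.1451, 0.0499]
ee_rot: [-3.06, 0.707, -0.005]
wrist_force: [0.4, 0.6, 7.7]
opening: 0.193
grasp_force: 59.0
```

View pics/s2.png

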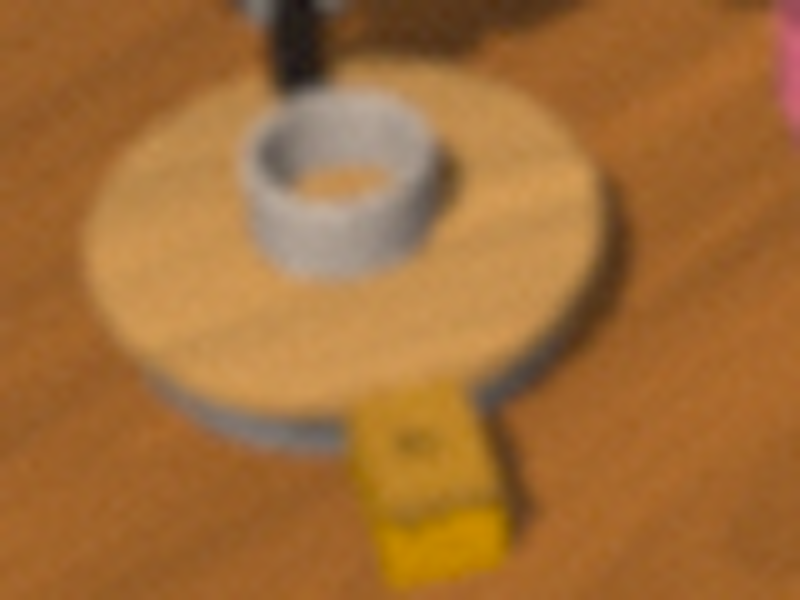

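View pics/t2.png

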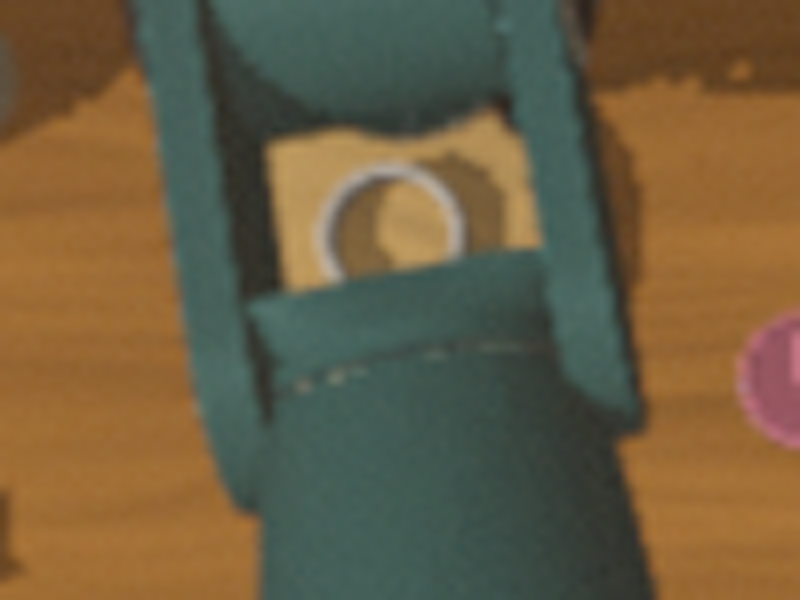

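The lug now sits over the ear in the side view, with its hole at crop (415,440). I'll release the post, rise, move over the pin and measure the alignment.

```bash
python3 -m crank '[[[0,0,0,0,0,0,0.05],[0,0,0,0,0,0,0.05],[0,0,0,0,0,0,0.05],[0,0,0.02,0,0,0,0.05],[0,0,0.03,0,0,0,0.05],[0,0,0.03,0,0,0,0.05],[0,0,0.03,0,0,0,0.05],[-0.0196,0.0264,0,0,0,5,0.05],[-0.0196,0.0264,0,0,0,5,0.05],[-0.0196,0.0264,0,0,0,5,0.05],[-0.0196,0.0264,0,0,0,5,0.05],[-0.0196,0.0264,0,0,0,5,0.05],[-0.0196,0.0264,0,0,0,5,0.05],[-0.0196,0.0264,0,0,0,5,0.05],[-0.0196,0.0264,0,0,0,5,0.05],[-0.0196,0.0264,0,0,0,0,0.05],[-0.0196,0.0264,0,0,0,0,0.05],[0,0,0,0,0,0,0.05],[0,0,0,0,0,0,0.05]]]'
python3 - <<'E'
from h import *
F={n:grab_frame(n) for n in("top","side")}
for n,f in F.items():
    P=cloud(f)
    print(n,"ring",np.round(circ(near(P,.583,.1775,.045,.056,.07),.02875),4),"post",np.round(near(P,.6475,.1451,.03,.06,.09).mean(0),4))
s=F["side"];t=F["top"]
print("side ear",s["t"] is None,ray(s,231.9,257.3,.02).round(4))
g=s["pixels"].astype(int).sum(2);print(g[249:259,226:238])
g=t["pixels"].astype(int).sum(2);print(g[221:233,180:193])
cv2.imwrite("pics/t3.png",cv2.resize(t["pixels"][170:245,110:210,::-1],(800,600),interpolation=cv2.INTER_CUBIC))
E
```

```text
t: 6.73
position: [0.4494, 0.4099, 0.1577]
ee_rot: [3.118, 0.385, -0.0]
wrist_force: [0.8, -0.7, 0.2]
opening: 0.585
grasp_force: 0.0
top ring [0.5828 0.1758] post [0.6476 0.1425 0.0772]
side ring [0.584  0.1789] post [0.6465 0.1473 0.0715]
side ear False [0.4859 0.2268 0.02  ]
[[229 221 228 219 219 214 213 213 203 218 242 254]
 [202 205 204 204 202 216 211 201 221 239 278 266]
 [213 202 205 208 205 213 213 217 239 289 325 297]
 [194 212 213 203 222 216 225 233 275 324 355 309]
 [209 204 200 196 216 212 221 256 315 350 363 325]
 [189 195 205 196 223 217 260 285 332 352 357 351]
 [205 200 212 216 244 275 298 322 354 374 369 357]
 [200 217 243 270 300 324 349 363 364 362 357 355]
 [208 258 295 323 354 360 366 368 365 369 370 363]
 [227 287 330 357 361 361 364 352 364 356 342 338]]
[[214 213 205 239 249 241 251 254 253 273 275 274 274]
 [204 214 219 237 252 250 245 249 246 250 257 257 263]
 [208 210 225 249 255 249 249 253 242 255 252 256 254]
 [202 217 240 248 240 242 250 252 234 256 256 257 252]
 [234 226 251 248 248 247 241 243 251 250 256 251 233]
 [276 244 253 247 231 222 218 231 241 247 258 251 231]
 [282 261 246 240 208 183 199 218 241 257 281 265 219]
 [272 251 249 237 224 207 199 215 272 303 330 296 205]
 [303 294 300 298 282 264 256 290 339 367 333 252 212]
 [357 363 363 363 355 336 336 362 366 357 311 215 202]
 [364 368 362 365 364 367 373 368 368 337 258 211 198]
 [361 360 365 366 369 373 368 369 361 302 219 202 219]]
```

View pics/t3.png

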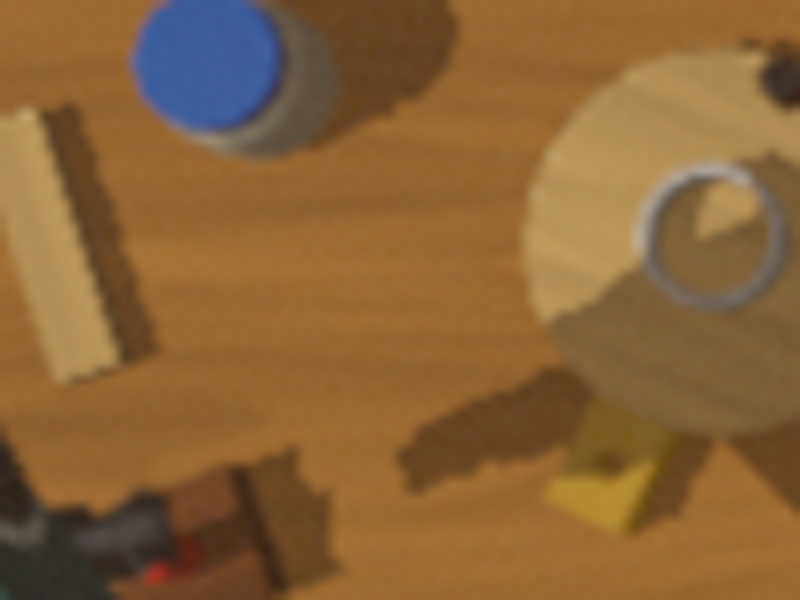

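Both views show the lug over the ear, with angle errors below about 0.6°. Next I'll grip the pin.

```bash
python3 -m crank '[[[0.0014,-0.0005,-0.025,0,0,0,0.05],[0,0,-0.03,0,0,0,0.05],[0,0,-0.03,0,0,0,0.05],[0,0,-0.02,0,0,0,0.05],[0,0,-0.006,0,0,0,0.05],[0,0,0,0,0,0,0.05],[0,0,0,0,0,0,0.01],[0,0,0,0,0,0,0.01],[0,0,0,0,0,0,0.01],[0,0,0,0,0,0,0.01],[0,0,0,0,0,0,0.01],[0,0,0,0,0,0,0.01]]]'
python3 -c "
from rig import *
s=read_state();print(s['wrist_force'],s['wrist_torque'])"
```

```text
t: 7.83
position: [0.4526, 0.4089, 0.0488]
ee_rot: [-3.117, -0.38, -0.004]
wrist_force: [0.4, -0.8, 6.5]
opening: 0.188
grasp_force: 58.5
[ 0.42140178 -0.77457004  6.49812105] [-0.21376223 -0.10110651  0.01682783]
```

```bash
python3 -m crank '[[[0,0,0.015,0,0,0,0.01],[0,0,0.02,0,0,0,0.01],[0,0,0.02,0,0,0,0.01],[0.004,-0.0204,0,0,0,0,0.01],[0.004,-0.0204,0,0,0,0,0.01],[0.004,-0.0204,0,0,0,0,0.01],[0.004,-0.0204,0,0,0,0,0.01],[0.004,-0.0204,0,0,0,0,0.01],[0.004,-0.0204,0,0,0,0,0.01],[0.004,-0.0204,0,0,0,0,0.01],[0.004,-0.0204,0,0,0,0,0.01],[0.004,-0.0204,0,0,0,0,0.01],[0,0,0,0,0,0,0.01],[0,0,0,0,0,0,0.01],[0,0,0,0,0,0,0.01]]]'
python3 - <<'E'
from h import *
s=read_state();print(s['wrist_force'],s['wrist_torque'])
f=grab_frame("side");cv2.imwrite("pics/s4.png",cv2.resize(f["pixels"][200:275,180:280,::-1],(800,600),interpolation=cv2.INTER_CUBIC))
for c,b,m in blobs(f,"red",5): print(c,b)
P=cloud(f);print(circ(near(P,.583,.1775,.045,.056,.07),.02875))
E
```

```text
t: 9.08
position: [0.488, 0.2251, 0.1025]
ee_rot: [-3.118, -0.38, -0.002]
wrist_force: [-0.0, 0.5, -0.4]
opening: 0.187
grasp_force: 58.7
[-0.01342694  0.53793244 -0.37846712] [ 0.03486066 -0.00014466 -0.10490837]
[391.05755396 180.07913669] [378 176  26   9 139]
[230.325 236.775] [228 229   5  13  40]
[0.58390727 0.17889112]
```

View pics/s4.png

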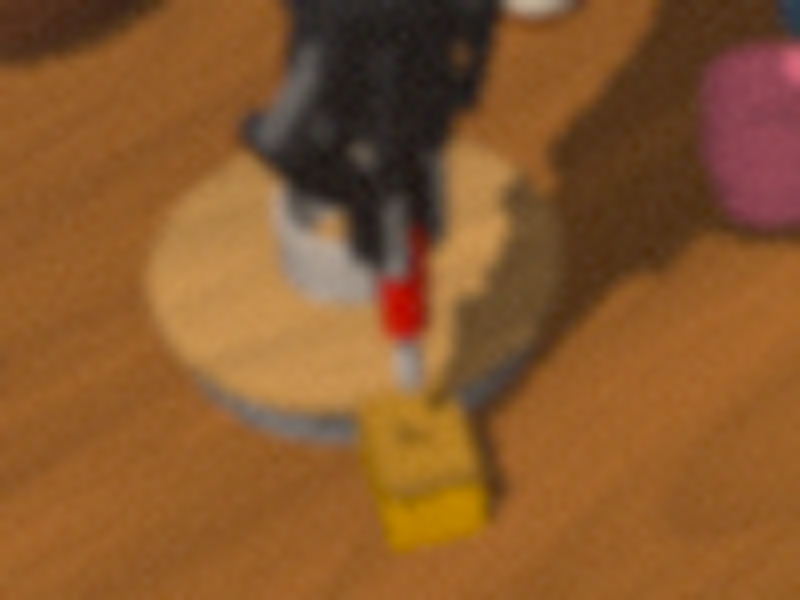

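```bash
python3 - <<'E'
from h import *
f=grab_frame("side")
print([np.round(pr(f,np.array([.487,.2255,z])),1) for z in(.034,.0577)])
print("J",np.round(np.array(pr(f,np.array([.497,.2255,.034])))-pr(f,np.array([.487,.2255,.034])),2),np.round(np.array(pr(f,np.array([.487,.2355,.034])))-pr(f,np.array([.487,.2255,.034])),2))
g=f["pixels"]
print(g[245:258,226:237].astype(int).sum(2))
E
```

```text
[array([231.7, 253.6]), array([231.2, 247.9])]
J [-2.11 -1.64] [-2.53  1.66]
[[406 419 431 450 447 400 369 387 387 336 261]
 [420 426 433 447 443 411 374 371 360 296 251]
 [427 423 422 436 438 417 378 344 319 280 239]
 [402 395 388 395 410 394 360 317 272 239 237]
 [378 363 369 367 370 371 341 290 234 236 249]
 [356 348 340 342 344 350 334 286 242 258 290]
 [330 339 344 338 343 347 346 302 285 305 316]
 [337 336 332 324 321 328 352 336 334 351 329]
 [316 344 337 318 292 300 317 325 330 341 338]
 [320 338 330 304 280 271 287 301 334 344 339]
 [303 329 335 317 294 302 311 311 337 346 340]
 [288 327 337 334 329 327 333 330 342 333 347]
 [272 318 339 338 337 340 345 339 339 339 344]]
```

The side view shows the pin tip at crop (408,388), directly above the lug hole at (410,430), within about 1 mm. I'll lower it in stages.

```bash
python3 -m crank '[[[0,0,-0.01,0,0,0,0.01],[0,0,-0.01,0,0,0,0.01],[0,0,-0.004,0,0,0,0.01],[0,0,-0.003,0,0,0,0.01],[0,0,-0.003,0,0,0,0.01],[0,0,0,0,0,0,0.01],[0,0,0,0,0,0,0.01]]]'; python3 -c "
from rig import *
s=read_state();print(s['wrist_force'],s['wrist_torque'])"
```

```text
t: 9.77
position: [0.4878, 0.2248, 0.0717]
ee_rot: [3.118, 0.38, -0.0]
wrist_force: [0.4, 0.4, -0.7]
opening: 0.184
grasp_force: 58.7
[ 0.39331751  0.40101589 -0.65574739] [ 0.01517725  0.05237232 -0.00945426]
```

```bash
python3 -m crank '[[[0,0,-0.004,0,0,0,0.01],[0,0,-0.004,0,0,0,0.01],[0,0,-0.004,0,0,0,0.01],[0,0,0,0,0,0,0.01],[0,0,0,0,0,0,0.01]]]'; python3 -c "
from rig import *
s=read_state();print(s['wrist_force'],s['wrist_torque'])"
```

```text
t: 10.18
position: [0.4877, 0.2247, 0.0594]
ee_rot: [3.118, 0.38, -0.001]
wrist_force: [0.3, -0.8, -0.5]
opening: 0.188
grasp_force: 58.7
[ 0.26680811 -0.81241032 -0.50712912] [-0.03360802 -0.0335553   0.03249174]
```

Its tip is now inside the ear hole with no side force. I'll push it home, release, rise clear and check.

```bash
python3 -m crank '[[[0,0,-0.004,0,0,0,0.01],[0,0,-0.004,0,0,0,0.01],[0,0,-0.003,0,0,0,0.01],[0,0,-0.001,0,0,0,0.01],[0,0,0,0,0,0,0.01],[0,0,0,0,0,0,0.01]]]'; python3 -m crank '[[[0,0,0,0,0,0,0.05],[0,0,0,0,0,0,0.05],[0,0,0,0,0,0,0.05],[0,0,0,0,0,0,0.05],[0,0,0.02,0,0,0,0.05],[0,0,0.03,0,0,0,0.05],[0,0,0.03,0,0,0,0.05],[0,0,0.03,0,0,0,0.08],[0.02,-0.035,0,0,0,0,0.085],[0.02,-0.035,0,0,0,0,0.085],[0.02,-0.035,0,0,0,-5,0.085],[0.02,-0.035,0,0,0,-5,0.085],[0.01,-0.035,0,0,0,-5,0.085],[0.01,-0.035,0,0,0,-5,0.085],[0,-0.035,0,0,0,-5,0.085],[0,-0.035,0,0,0,-5,0.085],[0,-0.035,0,0,0,-5,0.085],[0,-0.02,0,0,0,-5,0.085],[0,0,0,0,0,0,0.085],[0,0,0,0,0,0,0.085]]]'
cat > look.py <<'E'
from h import *
import sys
F={n:grab_frame(n) for n in("top","side")}
I={"ring":(.0288,.056,.07),"pin":(None,.055,.09),"cap":(None,.03,.06)}
for k,x,y in [("ring",.5834,.1774),("pin",.487,.2255),("cap",.5546,-.3685)]+[("cup",*map(float,a.split(","))) for a in sys.argv[1:]]:
  R,a,b=I.get(k,(.0277,.05,.07)); o=[]
  for n,f in F.items():
    p=near(cloud(f),x,y,.045,a,b)
    if len(p)>15: c=circ(p,R)if R else p.mean(0)[:2];o.append(c);print(k,n,len(p),np.round(c,4),"z",np.round(np.percentile(p[:,2],[50,95]),3))
  if len(o)==2: print("   mean",np.round(np.mean(o,0),4))
E
python3 look.py .5875,-.1125 .585,-.238 .448,-.231 .4445,-.107 .4335,-.367
python3 - <<'E'
from h import *
f=grab_frame("side");cv2.imwrite("pics/s5.png",f["pixels"][:,:,::-1])
E
```

```text
t: 10.68
position: [0.4884, 0.2251, 0.0487]
ee_rot: [-3.118, -0.38, -0.003]
wrist_force: [-1.9, 0.8, 10.4]
opening: 0.184
grasp_force: 60.0
t: 12.35
position: [0.5876, -0.1112, 0.1574]
ee_rot: [-3.06, 0.711, 0.001]
wrist_force: [1.4, 1.1, -0.2]
opening: 0.997
grasp_force: 0.0
ring top 77 [0.5828 0.1758] z [0.063 0.067]
ring side 89 [0.5839 0.1786] z [0.06  0.062]
   mean [0.5833 0.1772]
pin top 31 [0.4864 0.2236] z [0.074 0.078]
pin side 52 [0.4848 0.229 ] z [0.072 0.076]
   mean [0.4856 0.2263]
cap top 38 [ 0.5546 -0.3713] z [0.05  0.054]
cap side 32 [ 0.5542 -0.3655] z [0.042 0.05 ]
   mean [ 0.5544 -0.3684]
cup side 62 [ 0.5888 -0.1111] z [0.054 0.059]
cup top 22 [ 0.5848 -0.2397] z [0.058 0.062]
cup side 57 [ 0.5862 -0.2377] z [0.054 0.059]
   mean [ 0.5855 -0.2387]
cup top 38 [ 0.4467 -0.2317] z [0.059 0.064]
cup side 67 [ 0.449  -0.2298] z [0.054 0.057]
   mean [ 0.4478 -0.2308]
cup side 75 [ 0.4455 -0.1064] z [0.054 0.057]
cup top 63 [ 0.433  -0.3692] z [0.059 0.063]
cup side 56 [ 0.4343 -0.3664] z [0.054 0.058]
   mean [ 0.4337 -0.3678]
```

View pics/s5.png

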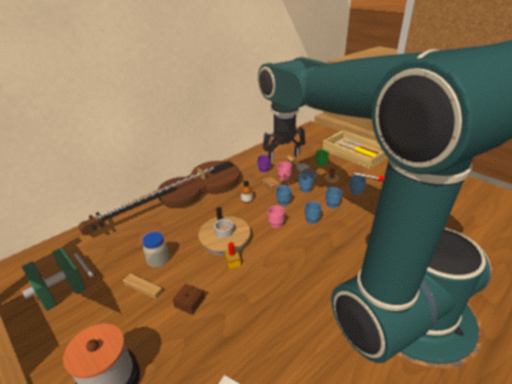

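The pin is home: its grip top reads the same height as when it rested on the block, and it stands at (232,255) in the picture. First cup A.

```bash
python3 -m crank '[[[0,-0.0013,-0.025,0,0,0,0.085],[0,0,-0.03,0,0,0,0.085],[0,0,-0.03,0,0,0,0.085],[0,0,-0.025,0,0,0,0.085],[0,0,-0.015,0,0,0,0.085],[0,0,-0.006,0,0,0,0.085],[0,0,0,0,0,0,0.05],[0,0,0,0,0,0,0.05],[0,0,0,0,0,0,0.05],[0,0,0,0,0,0,0.05],[0,0,0,0,0,0,0.05],[0,0,0,0,0,0,0.05]]]'
```

```text
t: 13.5
position: [0.5889, -0.1116, 0.0289]
ee_rot: [-3.06, 0.709, -0.005]
wrist_force: [-0.9, 1.2, 7.9]
opening: 0.64
grasp_force: 63.2
```

```bash
python3 -m crank '[[[0,0,0.02,0,0,0,0.05],[0,0,0.03,0,0,0,0.05],[0,0,0.03,0,0,0,0.05],[-0.0004,0.024,0.01,0,0,0,0.05],[-0.0004,0.024,0,0,0,0,0.05],[-0.0004,0.024,0,0,0,0,0.05],[-0.0004,0.024,0,0,0,0,0.05],[-0.0004,0.024,0,0,0,0,0.05],[-0.0004,0.024,0,0,0,0,0.05],[-0.0004,0.024,0,0,0,0,0.05],[-0.0004,0.024,0,0,0,0,0.05],[-0.0004,0.024,0,0,0,0,0.05],[-0.0004,0.024,0,0,0,0,0.05],[-0.0004,0.024,0,0,0,0,0.05],[-0.0004,0.024,0,0,0,0,0.05],[0,0,0,0,0,0,0.05],[0,0,0,0,0,0,0.05]]]'
python3 - <<'E'
from h import *
f=grab_frame("side");P=cloud(f)
print(circ(near(P,.584,.178,.05,.125,.16),.0288),np.percentile(near(P,.584,.178,.05,.09,.17)[:,2],[50,99]))
cv2.imwrite("pics/s6.png",cv2.resize(f["pixels"][170:260,180:300,::-1],(800,600),interpolation=cv2.INTER_CUBIC))
E
```

```text
t: 14.92
position: [0.583, 0.1775, 0.1175]
ee_rot: [-3.061, 0.706, -0.001]
wrist_force: [0.0, -0.8, -0.6]
opening: 0.633
grasp_force: 63.8
[0.58358349 0.17885309] [0.13253092 0.16807621]
```

View pics/s6.png

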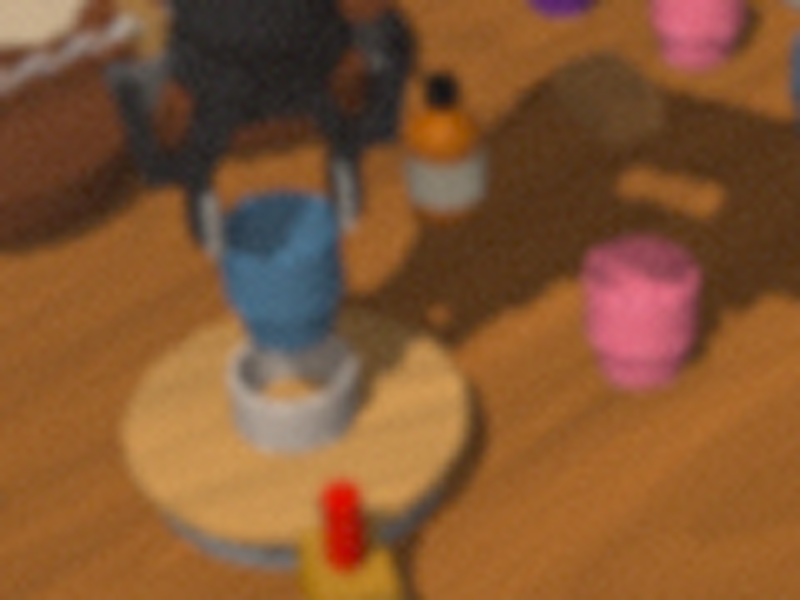

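The cup hangs centred over the ring: side fits give (.5836,.1788) for the cup against (.5839,.1787) for the ring. Lowering it, then releasing and rising.

```bash
python3 -m crank '[[[0,0,-0.012,0,0,0,0.05],[0,0,-0.012,0,0,0,0.05],[0,0,-0.01,0,0,0,0.05],[0,0,-0.008,0,0,0,0.05],[0,0,-0.005,0,0,0,0.05],[0,0,-0.002,0,0,0,0.05],[0,0,0,0,0,0,0.05],[0,0,0,0,0,0,0.05]]]'
python3 -m crank '[[[0,0,0,0,0,0,0.085],[0,0,0,0,0,0,0.085],[0,0,0,0,0,0,0.085],[0,0,0.01,0,0,0,0.085],[0,0,0.03,0,0,0,0.085],[0,0,0.03,0,0,0,0.085],[0,0,0.03,0,0,0,0.085],[0,-0.03,0,0,0,0,0.085],[0,-0.035,0,0,0,0,0.085],[0,-0.035,0,0,0,0,0.085],[0,-0.035,0,0,0,0,0.085],[0,-0.035,0,0,0,0,0.085],[0,-0.035,0,0,0,0,0.085],[0,-0.035,0,0,0,0,0.085],[0,-0.035,0,0,0,0,0.085],[0,-0.035,0,0,0,0,0.085],[0,-0.035,0,0,0,0,0.085],[0,-0.035,0,0,0,0,0.085],[0,-0.035,0,0,0,0,0.085],[0,0,0,0,0,0,0.085]]]'
cat > stk.py <<'E'
from h import *
for n in("top","side"):
    P=cloud(grab_frame(n));q=near(P,.5834,.1774,.04,.03,.4);zt=np.percentile(q[:,2],96)
    print("stack",n,"ztop",round(zt,3),np.round(circ(q[q[:,2]>zt-.008],.0277),4))
E
python3 stk.py; python3 look.py .585,-.238 .448,-.231 .4445,-.107 .4335,-.367 | grep -v cap
```

```text
t: 15.63
position: [0.5836, 0.1765, 0.0686]
ee_rot: [-3.059, 0.71, -0.002]
wrist_force: [-3.8, 2.4, 15.3]
opening: 0.637
grasp_force: 65.7
t: 17.3
position: [0.5823, -0.2436, 0.1678]
ee_rot: [3.058, -0.714, -0.0]
wrist_force: [-0.3, -0.5, -0.8]
opening: 0.993
grasp_force: 0.0
stack top ztop 0.1 [0.5821 0.1742]
stack side ztop 0.097 [0.5838 0.1773]
ring top 168 [0.5753 0.1597] z [0.066 0.069]
ring side 111 [0.5841 0.178 ] z [0.063 0.069]
   mean [0.5797 0.1688]
pin top 32 [0.4862 0.2233] z [0.075 0.078]
pin side 50 [0.4852 0.2286] z [0.071 0.075]
   mean [0.4857 0.226 ]
cup side 52 [ 0.5858 -0.238 ] z [0.055 0.058]
cup side 64 [ 0.4491 -0.2301] z [0.054 0.058]
cup top 39 [ 0.4437 -0.1086] z [0.059 0.066]
cup side 75 [ 0.445  -0.1057] z [0.054 0.059]
   mean [ 0.4444 -0.1072]
cup top 36 [ 0.4332 -0.3694] z [0.058 0.063]
cup side 30 [ 0.4343 -0.3672] z [0.054 0.059]
   mean [ 0.4338 -0.3683]
```

Cup 1 is seated, its rim at 0.10. Next cup B.

```bash
python3 -m crank '[[[0.003,0.005,-0.025,0,0,0,0.085],[0,0,-0.03,0,0,0,0.085],[0,0,-0.03,0,0,0,0.085],[0,0,-0.03,0,0,0,0.085],[0,0,-0.017,0,0,0,0.085],[0,0,-0.009,0,0,0,0.085],[0,0,0,0,0,0,0.05],[0,0,0,0,0,0,0.05],[0,0,0,0,0,0,0.05],[0,0,0,0,0,0,0.05],[0,0,0,0,0,0,0.05],[0,0,0,0,0,0,0.05]]]'
python3 -m crank '[[[0,0,0.03,0,0,0,0.05],[0,0,0.03,0,0,0,0.05],[0,0,0.03,0,0,0,0.05],[0,0.032,0.025,0,0,0,0.05],[0,0.032,0,0,0,0,0.05],[0,0.032,0,0,0,0,0.05],[0,0.032,0,0,0,0,0.05],[0,0.032,0,0,0,0,0.05],[0,0.032,0,0,0,0,0.05],[0,0.032,0,0,0,0,0.05],[0,0.032,0,0,0,0,0.05],[0,0.032,0,0,0,0,0.05],[0,0.032,0,0,0,0,0.05],[0,0.032,0,0,0,0,0.05],[0,0.032,0,0,0,0,0.05],[0,0.032,0,0,0,0,0.05],[0,0,0,0,0,0,0.05],[0,0,0,0,0,0,0.05]]]'
cat > held.py <<'E'
from h import *
s=read_state();p=s["position"];print("tcp",np.round(p,4))
f=grab_frame("side");P=cloud(f)
q=near(P,p[0],p[1],.05,p[2]+.005,p[2]+.036)
h=cv2.cvtColor(f["pixels"],cv2.COLOR_RGB2HSV);m=cv2.inRange(h,(95,90,30),(120,255,255))>0
q=near(P[m],p[0],p[1],.05,p[2]+.012,p[2]+.04);print("held side",len(q),circ(q,.0285).round(4),"zmax",np.percentile(q[:,2],97).round(3),"goal side .5839 .1780")
E
python3 held.py
```

```text
t: 18.5
position: [0.5871, -0.2337, 0.029]
ee_rot: [3.06, -0.709, 0.005]
wrist_force: [-0.7, 1.4, 8.0]
opening: 0.635
grasp_force: 63.1
t: 20.0
position: [0.5859, 0.1839, 0.1425]
ee_rot: [-3.061, 0.706, -0.001]
wrist_force: [0.2, 0.2, -0.4]
opening: 0.633
grasp_force: 64.0
tcp [0.5859 0.1839 0.1425]
held side 150 [0.5881 0.1846] zmax 0.175 goal side .5839 .1780
```

```bash
python3 -m crank '[[[-0.0035,-0.0063,0,0,0,0,0.05],[0,0,0,0,0,0,0.05],[0,0,-0.012,0,0,0,0.05],[0,0,-0.01,0,0,0,0.05],[0,0,-0.008,0,0,0,0.05],[0,0,-0.005,0,0,0,0.05],[0,0,-0.003,0,0,0,0.05],[0,0,0,0,0,0,0.05],[0,0,0,0,0,0,0.05]]]'
python3 -m crank '[[[0,0,0,0,0,0,0.085],[0,0,0,0,0,0,0.085],[0,0,0,0,0,0,0.085],[0,0,0.01,0,0,0,0.085],[0,0,0.03,0,0,0,0.085],[0,0,0.03,0,0,0,0.085],[-0.012,-0.024,0.03,0,0,0,0.085],[-0.0125,-0.026,0,0,0,0,0.085],[-0.0125,-0.026,0,0,0,0,0.085],[-0.0125,-0.026,0,0,0,0,0.085],[-0.0125,-0.026,0,0,0,0,0.085],[-0.0125,-0.026,0,0,0,0,0.085],[-0.0125,-0.026,0,0,0,0,0.085],[-0.0125,-0.026,0,0,0,0,0.085],[-0.0125,-0.026,0,0,0,0,0.085],[-0.0125,-0.026,0,0,0,0,0.085],[-0.0125,-0.026,0,0,0,0,0.085],[0,0,0,0,0,0,0.085],[0,0,0,0,0,0,0.085],[0,0,0,0,0,0,0.085]]]'
python3 stk.py; python3 look.py .448,-.231 .4445,-.107 .4335,-.367 | grep -v ring
```

```text
t: 20.8
position: [0.5845, 0.1788, 0.1058]
ee_rot: [-3.053, 0.707, -0.008]
wrist_force: [7.2, 21.3, 15.4]
opening: 0.634
grasp_force: 80.8
t: 22.47
position: [0.4456, -0.1078, 0.204]
ee_rot: [-3.06, 0.711, -0.0]
wrist_force: [1.1, 0.2, -0.1]
opening: 0.993
grasp_force: 0.0
stack top ztop 0.136 [0.5826 0.1742]
stack side ztop 0.133 [0.5838 0.1772]
   mean [0.5833 0.176 ]
pin top 30 [0.4854 0.2222] z [0.074 0.079]
pin side 53 [0.4845 0.2274] z [0.071 0.075]
   mean [0.485  0.2248]
cap top 39 [ 0.5546 -0.3709] z [0.049 0.054]
cap side 32 [ 0.5546 -0.3662] z [0.042 0.048]
   mean [ 0.5546 -0.3686]
cup side 71 [ 0.4486 -0.2294] z [0.054 0.058]
cup side 71 [ 0.4451 -0.1064] z [0.055 0.059]
cup top 59 [ 0.4333 -0.3695] z [0.059 0.064]
cup side 58 [ 0.4349 -0.3669] z [0.054 0.057]
   mean [ 0.4341 -0.3682]
```

Cup 2 is seated, its rim at 0.136. Next cup D.

```bash
python3 -m crank '[[[-0.001,0.0006,-0.03,0,0,0,0.085],[0,0,-0.035,0,0,0,0.085],[0,0,-0.035,0,0,0,0.085],[0,0,-0.035,0,0,0,0.085],[0,0,-0.025,0,0,0,0.085],[0,0,-0.012,0,0,0,0.085],[0,0,-0.006,0,0,0,0.085],[0,0,0,0,0,0,0.085],[0,0,0,0,0,0,0.05],[0,0,0,0,0,0,0.05],[0,0,0,0,0,0,0.05],[0,0,0,0,0,0,0.05],[0,0,0,0,0,0,0.05],[0,0,0,0,0,0,0.05]]]'
python3 -m crank '[[[0,0,0.03,0,0,0,0.05],[0,0,0.03,0,0,0,0.05],[0,0,0.03,0,0,0,0.05],[0,0,0.03,0,0,0,0.05],[0.0139,0.0285,0.03,0,0,0,0.05],[0.0139,0.0285,0,0,0,0,0.05],[0.0139,0.0285,0,0,0,0,0.05],[0.0139,0.0285,0,0,0,0,0.05],[0.0139,0.0285,0,0,0,0,0.05],[0.0139,0.0285,0,0,0,0,0.05],[0.0139,0.0285,0,0,0,0,0.05],[0.0139,0.0285,0,0,0,0,0.05],[0.0139,0.0285,0,0,0,0,0.05],[0.0139,0.0285,0,0,0,0,0.05],[0,0,0,0,0,0,0.05],[0,0,0,0,0,0,0.05],[0,0,0,0,0,0,0.05]]]'
python3 held.py
```

```text
t: 23.83
position: [0.4459, -0.1077, 0.0282]
ee_rot: [3.06, -0.709, 0.006]
wrist_force: [-2.5, -0.2, 12.3]
opening: 0.645
grasp_force: 60.7
t: 25.25
position: [0.5828, 0.1763, 0.1749]
ee_rot: [-3.061, 0.709, -0.001]
wrist_force: [-0.4, -0.6, -1.9]
opening: 0.641
grasp_force: 63.8
tcp [0.5828 0.1763 0.1749]
held side 149 [0.5832 0.1779] zmax 0.205 goal side .5839 .1780
```

```bash
python3 -m crank '[[[0.0006,0,-0.01,0,0,0,0.05],[0,0,-0.01,0,0,0,0.05],[0,0,-0.007,0,0,0,0.05],[0,0,-0.005,0,0,0,0.05],[0,0,-0.003,0,0,0,0.05],[0,0,0,0,0,0,0.05],[0,0,0,0,0,0,0.05]]]'
python3 stk.py
```

```text
t: 25.88
position: [0.5839, 0.1763, 0.1402]
ee_rot: [-3.06, 0.71, -0.002]
wrist_force: [-0.4, -0.8, 7.8]
opening: 0.642
grasp_force: 64.7
stack top ztop 0.243 [0.5292 0.1574]
stack side ztop 0.333 [0.5774 0.1826]
```

```bash
python3 -m crank '[[[0,0,0,0,0,0,0.085],[0,0,0,0,0,0,0.085],[0,0,0,0,0,0,0.085],[0,0,0.01,0,0,0,0.085],[0,0,0.03,0,0,0,0.085],[0,0,0.03,0,0,0,0.085],[-0.0113,-0.0339,0.02,0,0,0,0.085],[-0.0113,-0.0339,0,0,0,0,0.085],[-0.0113,-0.0339,0,0,0,0,0.085],[-0.0113,-0.0339,0,0,0,0,0.085],[-0.0113,-0.0339,0,0,0,0,0.085],[-0.0113,-0.0339,0,0,0,0,0.085],[-0.0113,-0.0339,0,0,0,0,0.085],[-0.0113,-0.0339,0,0,0,0,0.085],[-0.0113,-0.0339,0,0,0,0,0.085],[-0.0113,-0.0339,0,0,0,0,0.085],[-0.0113,-0.0339,0,0,0,0,0.085],[-0.0113,-0.0339,0,0,0,0,0.085],[0,0,0,0,0,0,0.085],[0,0,0,0,0,0,0.085]]]'
python3 stk.py; python3 look.py .448,-.231 .4335,-.367 | grep -v ring
python3 -c "
from rig import *
print(read_state()['position'])"
```

```text
t: 27.65
position: [0.4472, -0.2317, 0.2299]
ee_rot: [3.059, -0.714, 0.0]
wrist_force: [0.3, 0.8, 1.1]
opening: 0.991
grasp_force: 0.0
stack top ztop 0.171 [0.5821 0.1749]
stack side ztop 0.168 [0.5835 0.1778]
   mean [0.5833 0.176 ]
pin top 30 [0.4856 0.2221] z [0.073 0.079]
pin side 54 [0.4843 0.2277] z [0.069 0.075]
   mean [0.4849 0.2249]
cap top 39 [ 0.5547 -0.3711] z [0.049 0.055]
cap side 31 [ 0.5548 -0.3661] z [0.044 0.048]
   mean [ 0.5548 -0.3686]
cup side 65 [ 0.448  -0.2296] z [0.055 0.059]
cup side 53 [ 0.4348 -0.3669] z [0.054 0.058]
[ 0.44827691 -0.22944071  0.22959549]
```

Cup 3 is seated, its rim at 0.171. Next cup C.

```bash
python3 -m crank '[[[-0.0008,-0.0011,-0.035,0,0,0,0.085],[0,0,-0.035,0,0,0,0.085],[0,0,-0.035,0,0,0,0.085],[0,0,-0.035,0,0,0,0.085],[0,0,-0.03,0,0,0,0.085],[0,0,-0.02,0,0,0,0.085],[0,0,-0.01,0,0,0,0.085],[0,0,-0.0034,0,0,0,0.085],[0,0,0,0,0,0,0.085],[0,0,0,0,0,0,0.05],[0,0,0,0,0,0,0.05],[0,0,0,0,0,0,0.05],[0,0,0,0,0,0,0.05],[0,0,0,0,0,0,0.05],[0,0,0,0,0,0,0.05]]]'
python3 -m crank '[[[0,0,0.03,0,0,0,0.05],[0,0,0.035,0,0,0,0.05],[0,0,0.035,0,0,0,0.05],[0,0,0.03,0,0,0,0.05],[0.0113,0.0339,0.028,0,0,0,0.05],[0.0113,0.0339,0.027,0,0,0,0.05],[0.0113,0.0339,0,0,0,0,0.05],[0.0113,0.0339,0,0,0,0,0.05],[0.0113,0.0339,0,0,0,0,0.05],[0.0113,0.0339,0,0,0,0,0.05],[0.0113,0.0339,0,0,0,0,0.05],[0.0113,0.0339,0,0,0,0,0.05],[0.0113,0.0339,0,0,0,0,0.05],[0.0113,0.0339,0,0,0,0,0.05],[0.0113,0.0339,0,0,0,0,0.05],[0.0113,0.0339,0,0,0,0,0.05],[0,0,0,0,0,0,0.05],[0,0,0,0,0,0,0.05],[0,0,0,0,0,0,0.05]]]'
python3 held.py
```

```text
t: 29.1
position: [0.4481, -0.2319, 0.0283]
ee_rot: [3.06, -0.709, 0.005]
wrist_force: [-2.6, 3.8, 14.0]
opening: 0.644
grasp_force: 61.1
t: 30.68
position: [0.5809, 0.17, 0.2072]
ee_rot: [3.061, -0.709, 0.001]
wrist_force: [-0.2, 0.8, -1.4]
opening: 0.64
grasp_force: 64.4
tcp [0.5809 0.17   0.2072]
held side 152 [0.582  0.1714] zmax 0.236 goal side .5839 .1780
```

```bash
python3 -m crank '[[[0.0022,0.0064,0,0,0,0,0.05],[0,0,0,0,0,0,0.05],[0,0,-0.01,0,0,0,0.05],[0,0,-0.009,0,0,0,0.05],[0,0,-0.006,0,0,0,0.05],[0,0,-0.004,0,0,0,0.05],[0,0,-0.002,0,0,0,0.05],[0,0,0,0,0,0,0.05],[0,0,0,0,0,0,0.05]]]'
```

```text
t: 31.48
position: [0.5833, 0.1764, 0.1764]
ee_rot: [3.06, -0.709, 0.001]
wrist_force: [-2.4, -1.4, 6.3]
opening: 0.642
grasp_force: 65.3
```

```bash
python3 -m crank '[[[0,0,0,0,0,0,0.085],[0,0,0,0,0,0,0.085],[0,0,0,0,0,0,0.085],[0,0,0.01,0,0,0,0.085],[0,0,0.03,0,0,0,0.085],[0,0,0.03,0,0,0,0.085],[-0.0093,-0.034,0.02,0,0,0,0.085],[-0.0093,-0.034,0,0,0,0,0.085],[-0.0093,-0.034,0,0,0,0,0.085],[-0.0093,-0.034,0,0,0,0,0.085],[-0.0093,-0.034,0,0,0,0,0.085],[-0.0093,-0.034,0,0,0,0,0.085],[-0.0093,-0.034,0,0,0,0,0.085],[-0.0093,-0.034,0,0,0,0,0.085],[-0.0093,-0.034,0,0,0,0,0.085],[-0.0093,-0.034,0,0,0,0,0.085],[-0.0093,-0.034,0,0,0,0,0.085],[-0.0093,-0.034,0,0,0,0,0.085],[-0.0093,-0.034,0,0,0,0,0.085],[-0.0093,-0.034,0,0,0,0,0.085]]]'
python3 -m crank '[[[-0.0093,-0.034,0,0,0,0,0.085],[-0.0093,-0.034,0,0,0,0,0.085],[0,0,0,0,0,0,0.085],[0,0,0,0,0,0,0.085],[0,0,0,0,0,0,0.085]]]'
python3 stk.py; python3 look.py .4335,-.367 | grep -v ring; python3 - <<'E'
from h import *
f=grab_frame("top");cv2.imwrite("pics/t7.png",f["pixels"][:,:,::-1])
E
```

```text
t: 33.15
position: [0.4521, -0.301, 0.2667]
ee_rot: [3.06, -0.709, 0.001]
wrist_force: [0.6, -0.8, -0.1]
opening: 0.993
grasp_force: 0.0
t: 33.57
position: [0.4344, -0.3672, 0.2662]
ee_rot: [-3.06, 0.71, -0.0]
wrist_force: [0.0, 0.9, -0.1]
opening: 0.992
grasp_force: 0.0
stack top ztop 0.207 [0.5823 0.1749]
stack side ztop 0.204 [0.5837 0.1775]
   mean [0.5834 0.1762]
pin top 31 [0.4855 0.2218] z [0.074 0.078]
pin side 53 [0.4839 0.2278] z [0.07  0.075]
   mean [0.4847 0.2248]
cap top 41 [ 0.5542 -0.371 ] z [0.048 0.054]
cap side 33 [ 0.5538 -0.3655] z [0.041 0.049]
   mean [ 0.554  -0.3683]
cup top 38 [ 0.4334 -0.3695] z [0.058 0.064]
```

View pics/t7.png

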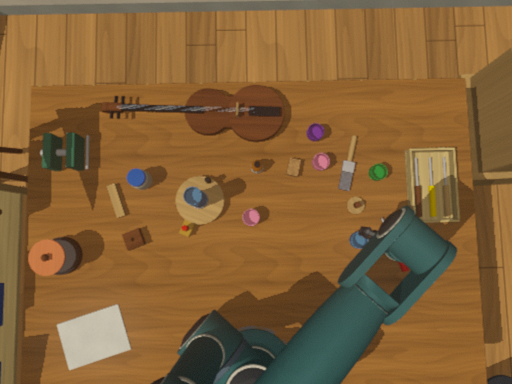

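Four cups are stacked at (194,198), and the last one, E at (359,240), has not moved. Fetching E.

```bash
python3 -m crank '[[[0,-0.001,-0.035,0,0,0,0.085],[0,0,-0.04,0,0,0,0.085],[0,0,-0.04,0,0,0,0.085],[0,0,-0.04,0,0,0,0.085],[0,0,-0.035,0,0,0,0.085],[0,0,-0.025,0,0,0,0.085],[0,0,-0.015,0,0,0,0.085],[0,0,-0.01,0,0,0,0.085],[0,0,0,0,0,0,0.085],[0,0,0,0,0,0,0.05],[0,0,0,0,0,0,0.05],[0,0,0,0,0,0,0.05],[0,0,0,0,0,0,0.05],[0,0,0,0,0,0,0.05],[0,0,0,0,0,0,0.05]]]'
python3 -m crank '[[[0,0,0.03,0,0,0,0.05],[0,0,0.035,0,0,0,0.05],[0,0,0.035,0,0,0,0.05],[0,0,0.035,0,0,0,0.05],[0,0,0.035,0,0,0,0.05],[0.0093,0.034,0.03,0,0,0,0.05],[0.0093,0.034,0.017,0,0,0,0.05],[0.0093,0.034,0,0,0,0,0.05],[0.0093,0.034,0,0,0,0,0.05],[0.0093,0.034,0,0,0,0,0.05],[0.0093,0.034,0,0,0,0,0.05],[0.0093,0.034,0,0,0,0,0.05],[0.0093,0.034,0,0,0,0,0.05],[0.0093,0.034,0,0,0,0,0.05],[0.0093,0.034,0,0,0,0,0.05],[0.0093,0.034,0,0,0,0,0.05],[0.0093,0.034,0,0,0,0,0.05],[0.0093,0.034,0,0,0,0,0.05],[0.0093,0.034,0,0,0,0,0.05],[0,0,0,0,0,0,0.05]]]'
python3 -m crank '[[[0.0093,0.034,0,0,0,0,0.05],[0.0093,0.034,0,0,0,0,0.05],[0,0,0,0,0,0,0.05],[0,0,0,0,0,0,0.05],[0,0,0,0,0,0,0.05]]]'
python3 held.py
```

```text
t: 35.07
position: [0.4353, -0.3691, 0.0282]
ee_rot: [3.059, -0.709, 0.005]
wrist_force: [-0.8, 2.1, 9.4]
opening: 0.637
grasp_force: 61.7
t: 36.73
position: [0.5643, 0.1089, 0.2405]
ee_rot: [-3.06, 0.704, -0.001]
wrist_force: [0.7, -1.3, -0.8]
opening: 0.637
grasp_force: 64.1
t: 37.15
position: [0.5822, 0.1719, 0.2404]
ee_rot: [-3.061, 0.709, -0.001]
wrist_force: [0.2, -0.1, -1.5]
opening: 0.642
grasp_force: 64.2
tcp [0.5822 0.1719 0.2404]
held side 168 [0.5823 0.1736] zmax 0.27 goal side .5839 .1780
```

```bash
python3 -m crank '[[[0.0013,0.0044,0,0,0,0,0.05],[0,0,0,0,0,0,0.05],[0,0,-0.01,0,0,0,0.05],[0,0,-0.008,0,0,0,0.05],[0,0,-0.005,0,0,0,0.05],[0,0,-0.003,0,0,0,0.05],[0,0,-0.0025,0,0,0,0.05],[0,0,0,0,0,0,0.05],[0,0,0,0,0,0,0.05]]]'
```

```text
t: 37.95
position: [0.5838, 0.1767, 0.2121]
ee_rot: [-3.06, 0.709, -0.002]
wrist_force: [-0.6, 0.2, 5.4]
opening: 0.636
grasp_force: 64.9
```

```bash
python3 -m crank '[[[0,0,0,0,0,0,0.085],[0,0,0,0,0,0,0.085],[0,0,0,0,0,0,0.085],[0,0,0.01,0,0,0,0.085],[0,0,0.03,0,0,0,0.085],[0,0,0.03,0,0,0,0.085],[-0.0018,-0.034,0,0,0,0,0.085],[-0.0018,-0.034,0,0,0,0,0.085],[-0.0018,-0.034,0,0,0,0,0.05],[-0.0018,-0.034,0,0,0,0,0.05],[-0.0018,-0.034,0,0,0,0,0.05],[-0.0018,-0.034,0,0,0,0,0.05],[-0.0018,-0.034,0,0,0,0,0.05],[-0.0018,-0.034,0,0,0,0,0.05],[-0.0018,-0.034,0,0,0,0,0.05],[-0.0018,-0.034,0,0,0,0,0.05],[-0.0018,-0.034,0,0,0,0,0.05],[-0.0018,-0.034,0,0,0,0,0.05],[-0.0018,-0.034,0,0,0,0,0.05],[-0.0018,-0.034,0,0,0,0,0.05]]]'
python3 -m crank '[[[-0.0018,-0.034,-0.03,0,0,0,0.05],[-0.0018,-0.034,-0.04,0,0,0,0.05],[0,0,-0.04,0,0,0,0.05],[0,0,-0.04,0,0,0,0.05],[0,0,0,0,0,0,0.05],[0,0,0,0,0,0,0.05]]]'
python3 stk.py; python3 look.py | grep -v ring
```

```text
t: 39.62
position: [0.5579, -0.3011, 0.2821]
ee_rot: [3.06, -0.709, 0.001]
wrist_force: [0.2, -0.3, -0.3]
opening: 0.583
grasp_force: 0.0
t: 40.12
position: [0.5547, -0.3573, 0.1416]
ee_rot: [-3.059, 0.709, 0.004]
wrist_force: [0.5, 0.7, 1.0]
opening: 0.587
grasp_force: 0.0
stack top ztop 0.242 [0.5817 0.1753]
stack side ztop 0.239 [0.5833 0.1776]
   mean [0.5833 0.176 ]
pin top 31 [0.4855 0.2218] z [0.075 0.079]
pin side 49 [0.4839 0.2276] z [0.072 0.076]
   mean [0.4847 0.2247]
cap side 31 [ 0.5544 -0.3661] z [0.041 0.049]
```

All five cups are seated, the rim at 0.242 against 0.244 expected. Now the cap.

```bash
python3 -m crank '[[[0,-0.011,0,0,0,0,0.05],[0,0,-0.03,0,0,0,0.05],[0,0,-0.03,0,0,0,0.05],[0,0,0,0,0,0,0.05],[0,0,0,0,0,0,0.05]]]'; python3 look.py | grep cap
```

```text
t: 40.73
position: [0.5549, -0.3688, 0.082]
ee_rot: [-3.06, 0.709, 0.002]
wrist_force: [-0.3, -0.6, 1.1]
opening: 0.586
grasp_force: 0.0
cap side 31 [ 0.5542 -0.3658] z [0.044 0.049]
```

```bash
python3 -m crank '[[[-0.0005,0.0004,-0.025,0,0,0,0.05],[0,0,-0.02,0,0,0,0.05],[0,0,-0.01,0,0,0,0.05],[0,0,-0.005,0,0,0,0.05],[0,0,0,0,0,0,0.05],[0,0,0,0,0,0,0.01],[0,0,0,0,0,0,0.01],[0,0,0,0,0,0,0.01],[0,0,0,0,0,0,0.01],[0,0,0,0,0,0,0.01],[0,0,0,0,0,0,0.01]]]'
python3 -m crank '[[[0,0,0.025,0,0,0,0.01],[0,0,0.035,0,0,0,0.01],[0,0,0.035,0,0,0,0.01],[0,0,0.035,0,0,0,0.01],[0,0,0.035,0,0,0,0.01],[0,0,0.035,0,0,0,0.01],[0,0,0.035,0,0,0,0.01],[0,0,0.035,0,0,0,0.01],[0.0018,0.034,0,0,0,0,0.01],[0.0018,0.034,0,0,0,0,0.01],[0.0018,0.034,0,0,0,0,0.01],[0.0018,0.034,0,0,0,0,0.01],[0.0018,0.034,0,0,0,0,0.01],[0.0018,0.034,0,0,0,0,0.01],[0.0018,0.034,0,0,0,0,0.01],[0.0018,0.034,0,0,0,0,0.01],[0.0018,0.034,0,0,0,0,0.01],[0.0018,0.034,0,0,0,0,0.01],[0.0018,0.034,0,0,0,0,0.01],[0.0018,0.034,0,0,0,0,0.01]]]'
python3 -m crank '[[[0.0018,0.034,0,0,0,0,0.01],[0.0018,0.034,0,0,0,0,0.01],[0.0018,0.034,0,0,0,0,0.01],[0.0018,0.034,0,0,0,0,0.01],[0,0,0,0,0,0,0.01],[0,0,0,0,0,0,0.01],[0,0,0,0,0,0,0.01]]]'
python3 - <<'E'
from h import *
s=read_state();print(np.round(s["position"],4),s["opening"])
f=grab_frame("side");cv2.imwrite("pics/s8.png",cv2.resize(f["pixels"][120:270,150:350,::-1],(800,600),interpolation=cv2.INTER_CUBIC))
E
```

```text
t: 41.75
position: [0.5554, -0.3688, 0.0238]
ee_rot: [3.059, -0.709, 0.003]
wrist_force: [-0.8, -0.9, 5.4]
opening: 0.212
grasp_force: 58.5
t: 43.42
position: [0.576, 0.0415, 0.293]
ee_rot: [-3.06, 0.709, -0.002]
wrist_force: [0.5, 0.7, 0.3]
opening: 0.214
grasp_force: 58.8
t: 44.0
position: [0.5835, 0.1756, 0.2925]
ee_rot: [-3.061, 0.709, -0.001]
wrist_force: [0.3, 0.4, -1.1]
opening: 0.216
grasp_force: 58.8
[0.5835 0.1756 0.2925] 0.2161741711583075
```

View pics/s8.png

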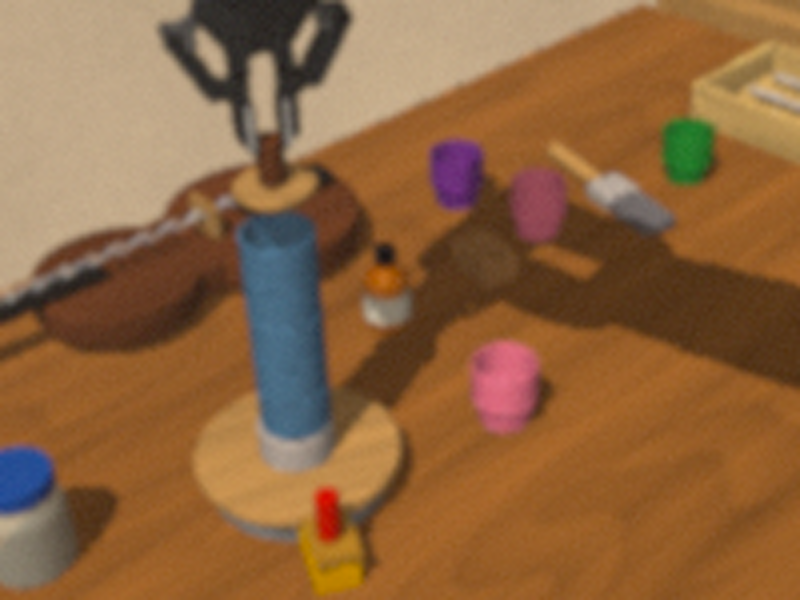

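```bash
python3 -m crank '[[[0.001,0.0008,-0.008,0,0,0,0.01],[0,0,0,0,0,0,0.01],[0,0,0,0,0,0,0.01]]]'; python3 - <<'E'
from h import *
s=read_state();print(np.round(s["position"],4))
# cap disc top expected at TCP -.0108
z=s["position"][2]-.0108
for n in("side","top"):
    f=grab_frame(n);P=cloud(f)
    q=near(P,.5835,.177,.05,z-.006,z+.008)
    r=np.hypot(*(q[:,:2]-q[:,:2].mean(0)).T)
    if len(q)>20:print(n,len(q),"disc bbox centre",((q.min(0)+q.max(0))/2).round(4),np.ptp(q,0).round(4), "stack",end=" ")
    q=near(P,.5835,.177,.04,.22,.25); print(len(q), circ(q,.0277).round(4) if len(q)>20 else "")
E
```

```text
t: 44.3
position: [0.5845, 0.1758, 0.2834]
ee_rot: [3.06, -0.711, -0.001]
wrist_force: [0.7, 0.2, -0.8]
opening: 0.211
grasp_force: 58.8
[0.5845 0.1758 0.2834]
side 171 disc bbox centre [0.5845 0.1756 0.2732] [0.061  0.0608 0.0129] stack 213 [0.5831 0.1776]
top 31 disc bbox centre [0.5618 0.1784 0.2741] [0.0146 0.024  0.0095] stack 7
```

```bash
python3 -m crank '[[[-0.0005,0.0013,0,0,0,0,0.01],[0,0,0,0,0,0,0.01],[0,0,-0.008,0,0,0,0.01],[0,0,-0.004,0,0,0,0.01],[0,0,-0.004,0,0,0,0.01],[0,0,0,0,0,0,0.01],[0,0,0,0,0,0,0.01]]]';python3 -m crank '[[[0,0,-0.003,0,0,0,0.01],[0,0,-0.003,0,0,0,0.01],[0,0,-0.001,0,0,0,0.01],[0,0,0,0,0,0,0.01],[0,0,0,0,0,0,0.01]]]'
```

```text
t: 44.98
position: [0.5839, 0.1779, 0.2676]
ee_rot: [3.06, -0.709, -0.001]
wrist_force: [-0.7, 0.4, 0.3]
opening: 0.21
grasp_force: 58.8
t: 45.4
position: [0.584, 0.1779, 0.2609]
ee_rot: [3.06, -0.709, -0.0]
wrist_force: [-0.0, 1.4, -1.4]
opening: 0.216
grasp_force: 58.8
```

```bash
python3 -m crank '[[[0,0,-0.001,0,0,0,0.01],[0,0,-0.0005,0,0,0,0.01],[0,0,0,0,0,0,0.01],[0,0,0,0,0,0,0.01]]]'; python3 -m crank '[[[0,0,0,0,0,0,0.05],[0,0,0,0,0,0,0.05],[0,0,0,0,0,0,0.05],[0,0,0,0,0,0,0.05],[0,0,0.01,0,0,0,0.05],[0,0,0.03,0,0,0,0.05],[0,0,0.03,0,0,0,0.05],[0,-0.03,0.02,0,0,0,0.05],[0,-0.035,0,0,0,0,0.05],[0,-0.035,0,0,0,0,0.05],[0,-0.035,0,0,0,0,0.05],[0,-0.035,0,0,0,0,0.05],[0,-0.035,0,0,0,0,0.05],[0,-0.035,0,0,0,0,0.05],[0,-0.035,0,0,0,0,0.05],[0,-0.035,0,0,0,0,0.05],[0,0,0,0,0,0,0.05],[0,0,0,0,0,0,0.05],[0,0,0,0,0,0,0.05]]]'
python3 - <<'E'
from h import *
for n in("side","top"):
    f=grab_frame(n);P=cloud(f)
    q=near(P,.5835,.177,.045,.26,.32);print(n,"knob",q.mean(0).round(4),np.percentile(q[:,2],[50,97]).round(3))
    q=near(P,.5835,.177,.05,.240,.257);print("disc",((q.min(0)+q.max(0))/2).round(4),np.median(q[:,2]).round(3))
    q=near(P,.485,.226,.03,.055,.09);print("pin",q.mean(0).round(4),np.percentile(q[:,2],97).round(3))
    if n=="side":cv2.imwrite("pics/s9.png",cv2.resize(f["pixels"][120:270,150:350,::-1],(800,600),interpolation=cv2.INTER_CUBIC))
E
```

```text
t: 45.73
position: [0.5842, 0.178, 0.2599]
ee_rot: [-3.06, 0.709, -0.001]
wrist_force: [-0.6, 0.3, 3.6]
opening: 0.208
grasp_force: 59.4
t: 47.32
position: [0.5841, -0.1319, 0.35]
ee_rot: [-3.06, 0.71, -0.0]
wrist_force: [-0.3, 0.8, -0.0]
opening: 0.586
grasp_force: 0.0
side knob [0.5799 0.18   0.2755] [0.276 0.286]
disc [0.5848 0.1767 0.2485] 0.247
pin [0.4847 0.2275 0.0681] 0.075
top knob [0.5823 0.1732 0.2828] [0.286 0.29 ]
disc [0.5836 0.1753 0.2483] 0.248
pin [0.4855 0.2217 0.0734] 0.08
```

View pics/s9.png

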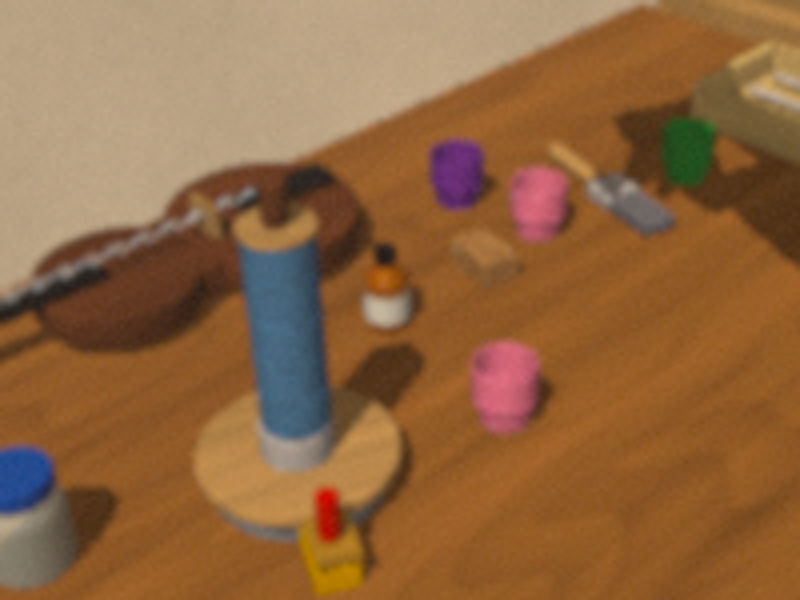

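The capped stack stands in the ring, with the cap at (275,225) and disc top at 0.248 against 0.249 expected. The pin is home at (328,515) and the gripper is clear. Handing in.

```bash
python3 -c "
from rig import *
print(finish_job())"
```

```text
the job is handed in; nothing more can be done
None
```

I handed the job in at about 47 s: the turntable is pinned, all five blue cups are nested in the ring and the dust cap is on top; the hand-in returned no verdict, but the last camera check agreed with the seated heights.

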